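Blow off the printing bed and hold the block in register above it

TASK

Squeeze the trigger of the blow gun on its stand fully for a moment to clear dust off the printing bed, let go of it, then pick up the long rectangular printing block by its handle and carry it up and over the row formed by the brayer on its rest and the blow gun, without bumping into either. Stop with the block level, centred and squared (either way round) over the opening of the bed's metal frame, its underside about one centimetre above the frame's top and not touching it, and finish while still holding it there for the register check: do not lower it or let it go. Leave the other blocks, cans and tools where they are, and never let the block touch the bed.

Things in the scene. Friction and masses are not known exactly. Their poses are not given: they have to be found in the camera images.
- bed: Fixed printing bed flat on the table: plywood board 200 x 160 x 6 mm with a rectangular frame of aluminium strips, 14 mm wide, 8 mm high (top 14 mm above the table), around a sheet of paper. The frame's opening is 124 mm (along the bed's x) by 84 mm (its y). Origin: centre of the underside; z up.
- frame_top (a point): Centre of the frame's opening at the height of the frame's top (14 mm above the table); axes as bed.
- block_long: The block to carry: loose rectangular wooden block, grey lino face underneath, 110 (its x) x 70 (its y) x 25 mm high, about 0.3 kg, with an upright bar handle on the middle of its top: 70 mm long (x), 22 mm wide (y), 40 mm high, top 65 mm above the underside. Origin: centre of the underside; z up. Starts on the robot's right; the three blocks change places.
- airgun: Fixed blow gun on its side on a stand. Barrel, 30 mm thick, along its y: nozzle end at y +90 mm, rear at -51. Black grip: y -13 to +13, z 61 to 89 mm, sticking out freely to x -110, its brass fitting to -124. Highest point 90 mm. The steel trigger lever lies beside the grip on its +y side. Origin: on the table below the middle of the barrel; z up.
- squeeze (a point): Fixed point on the gun (airgun frame x -70, y +9, z 75 mm) midway between the grip's back face (y -13) and the trigger's outer face when squeezed home (y +31; +42 when free). Axes as airgun. Fingers closing from above along the airgun's y, centred here, squeeze the trigger: 55 mm over both when free, 44 when home. Free space below.
- trigger (a joint): Angle of the trigger lever about its upright hinge (airgun frame x -20, y +38 mm), the lever 88 mm long, 8 mm thick, 18 mm high, pointing to the airgun's -x. 0 = free, 0.22 rad = squeezed home against its stop; springs back by itself; about 8 N at the squeeze point when home.
- rest: Fixed steel rest with a brayer roller (black rubber roller, 40 mm thick, 98 mm long) lying across it: 130 mm long (its x), 60 mm wide (its y), highest point 100 mm. Stands between the blocks and the bed, nearer the robot than the blow gun. Origin: centre of the underside; z up.
- block_square: Square printing block 78 x 78 x 25 mm with a 50 x 22 x 40 mm handle (top at 65 mm); leave alone. Origin: centre of the underside.
- block_round: Round printing block, 84 mm across, 25 mm high, with a round 28 mm knob (top at 65 mm); leave alone. Origin: centre of the underside.
- can_a: Ink can 68 mm across, 75 mm high, on the near side of the bed; leave alone. Origin: centre of the underside.
- can_b: Ink can 68 mm across, 75 mm high, beyond the blocks; leave alone. Origin: centre of the underside.
- mug: White mug 80 mm across, 95 mm high; leave alone. Origin: centre of the underside.
- knife: Ink spatula lying flat; leave alone. Origin on the table under it.
- brush: Brush lying flat beyond the bed; leave alone. Origin on the table under it.

How it is judged (in metres and radians):
On the way, in this order (a step that is already met when the one before it is completed fails the run):
1. the trigger is squeezed nearly home (past 0.18 of 0.22 rad) (value of joint trigger above 0.18 rad), for 0.2 s.
2. the trigger is let go and has sprung back, no finger on the gun (value of joint trigger below 0.04 rad and contact force between the fingers and airgun below 0.2 N), for 0.1 s.
3. the held long block crosses the line of the rest and the gun with its underside more than 90 mm above the table (contact force between block_long and the fingers above 1 N and height (world z) of block_long above 0.09 m and y of block_long in the frame of rest between -0.1 and 0.1 m), for 0.05 s.
At the end, for the whole second after the job is handed in: The long block is held by the fingers over the frame's opening: centre within 7 mm horizontally, squared within 0.09 rad (either way round), level within 0.07 rad, underside 3 to 22 mm above the frame's top, touching nothing but the fingers, still; the trigger is free (horizontal distance between block_long and frame_top below 0.007 m and z of block_long in the frame of frame_top between 0.003 and 0.022 m and angle between the x axis of block_long and the x axis of bed, either way round below 0.09 rad and angle between block_long's own z axis and vertical below 0.07 rad and contact force between block_long and the fingers above 1 N and contact force between block_long and bed below 0.1 N and linear speed of block_long below 0.02 m/s and angular speed of block_long below 0.15 rad/s and value of joint trigger below 0.04 rad); the arm keeps its last pose, push and grip.
It fails at once if another block is displaced by more than 20 mm (distance of any of block_square, block_round from where it was at the start of the episode above 0.02 m).
It fails at once if a can, the mug, the ink spatula or the brush is displaced by more than 20 mm (distance of any of can_a, can_b, mug, knife, brush from where it was at the start of the episode above 0.02 m).
It fails at once if the long block touches the bed (contact force between block_long and bed above 0.5 N).
It fails at once if the long block touches the blow gun, or the rest or its brayer (contact force between block_long and rest above 0.5 N or contact force between block_long and airgun above 0.5 N).
It fails at once if the robot touches the rest or its brayer (contact force between any of the arm, the fingers and rest above 2 N).
It also fails if it takes over 58 s, if anything falls off the work surface, if the arm or the gripper's body presses on something with over 40 N, if the wrist force passes 120 N, or if a joint passes its speed limit or range.

ROBOT

A 6-joint arm with a two-finger parallel gripper is mounted at the origin on the work surface. World frame = base frame: x ahead of the robot, y to its left, z up, the work surface at z = 0. Lengths are in mm, angles in rad, forces in N, time in s.
With the tool pointing down it reaches from about 350 to 975 mm from the base axis. Payload 17.4 kg.
Tool frame: the origin (TCP) lies at the very end of the fingers, on their centre line; the grasp point (between the pads) lies 19 mm behind it; z points along the fingers, y is the line along which they close (so a half turn about z gives the same grasp; the last joint's range is limited). The gripper opens to 85 mm and grips with 20 to 120 N. Pads are 22 mm wide; open, the fingers measure 114 mm over their backs; the gripper's body (76 mm by 85 mm) begins 54 mm behind the grasp point. The pads swing forward as they close: fully open they stand 13 mm farther back than shut.
Start: joints at [1.174, 0.116, 1.442, -0, 1.584, -0.038], TCP at [237.035, 632.018, 231.303] pointing down, gripper open.
Joint ranges: [-2.83, 2.83], [-0.83, 2.19], [0.07, 2.5], [-1.14, 4.28], [0.01, 3], [-2.97, 2.97]. Speed limits (rad/s): [1.89, 1.89, 2.22, 3.14, 3.14, 3.14].

INTERFACE

Orientations are given as a unit quaternion [x, y, z, w].
In Python, from plant import env gives the robot as it stands.
- The arm moves only by the tool step_arm, never from a script. Its argument "plan" is a list of rows, each a list of 6 numbers: the shift along the tool's x, y, z in cm, then the turn, a rotation vector about the tool's x, y, z in degrees. A call has 1 to 8 rows; each row shifts and turns the commanded pose from where the row before left it, along the tool's axes as they then stand; what a row does not reach is not made up. A row lasts 1/10 s, in which the tool goes at most 50 mm and 8.59 degrees, less where a joint would pass 70% of its speed; a pose out of reach is approached as far as the arm can. A call is refused whole if a number of a shift passes 5 or a number of a turn 8.59, either way. A call with a gripper value outside its range is refused whole. "jaw" is the closure, from -1 (fully open) to 1 (shut), set as the call begins (left out, the last holds). The fingers move at their own pace and stop on an object; "newtons" is the grip in N (left out, the last holds). Time passes only in rows, so rows that do not move let the fingers close. It gives the time, the measured TCP pose, the force, the opening and the grip force at its end, in the units of the state.
- env.observe(): the state, without advancing time (a new reading comes with each control period).
- env.grab_frame(name): name is "scene" or "top" or "wrist"; returns a dict with "img" (420x560x3 uint8, blue, green, red), "K" (3x3 intrinsics, pixels), "R" (3x3) and "t" (3): a world point X has camera coordinates R X + t. Camera axes: x right, y down, z forward; pixel columns grow to the right and rows downward; lengths in mm; the calibration is good to about 2 mm. A picture is of the moment at which its call begins. There is no depth.
- env.close_job(): hands the job in; it is judged then, once.
The state is a dict: "clock": time; "joints": joint angles; "joint_vel": joint speeds; "joint_efforts": joint torques, N m; "tcp_pos": TCP position; "orientation": TCP orientation; "force": force on the tool from outside, world axes, zero at the start; "moment": the same for the moment, N m; "opening": opening from 0.0 (shut) to 1.0 (fully open); "grip_force": force on a finger pad.
Only numpy, scipy, OpenCV 4.12 (cv2) and the standard library are available. Lean on these libraries where they do the work, as an engineer would, in place of code of your own. Each camera call takes 0.05 s, during which the arm holds its last target. There are 200 camera calls.

## Working session

There is one attempt and no reset: what is moved stays moved. The work goes in short steps, Python scripts to look and compute and a tool call to move; the robot and the scene stay as the last step left them, time stands still between calls to the robot, and variables do not carry over. Pictures are saved under pics/ and viewed, at most 10 in all, crops included, and the job is handed in when it is done.

Besides the shell and the picture viewer there is one more tool, called after ">>>" in YAML: its name, and indented under it one key for each argument. step_arm: Moves the arm, as the interface text tells. Its arguments: {"type":"object","properties":{"plan":{"type":"array","items":{"type":"array","items":{"type":"number"}}},"jaw":{"type":"number"},"newtons":{"type":"number"}},"required":["plan"]}

```bash
mkdir -p pics
python3 - <<'E'
from plant import env
import cv2,pickle
d={}
for n in("top","scene"):
    f=env.grab_frame(n);d[n]=f;cv2.imwrite(f"pics/{n}0.png",f["img"]);print(n,f["K"],f["R"],f["t"])
pickle.dump(d,open("f0.pkl","wb"))
print(env.observe())
E
```

```text
top [[434.61856024   0.         290.55130656]
 [  0.         434.61856024 203.54949663]
 [  0.           0.           1.        ]] [[ 0.01228253 -0.99960897 -0.02512081]
 [-0.98252194 -0.00739828 -0.18599974]
 [ 0.18574115  0.02696629 -0.98222861]] [   6.22837373  601.04536107 1017.05331426]
scene [[456.59216898   0.         286.66989696]
 [  0.         456.59216898 214.37838729]
 [  0.           0.           1.        ]] [[ 0.51062896  0.85965385  0.01591602]
 [ 0.4618208  -0.25861032 -0.84843518]
 [-0.72524452  0.44058592 -0.52905995]] [-314.47499798 -201.21099652 1739.04294282]
{'clock': 0.1, 'joints': array([ 1.17418473e+00,  1.16447702e-01,  1.44219699e+00,  1.56780161e-05,
        1.58400248e+00, -3.77957009e-02]), 'joint_vel': array([-0.00011119, -0.00130684, -0.00225622,  0.001935  , -0.00113417,
        0.00084899]), 'joint_efforts': array([ 9.73191236e-04, -7.33665061e+01, -6.33787107e+01,  4.72461323e-07,
        5.23094932e-03,  2.76422256e-06]), 'tcp_pos': array([236.97260491, 631.85410355, 230.63038505]), 'orientation': array([ 1.78446932e-01,  9.83949396e-01, -5.13180655e-04, -1.21278286e-04]), 'force': array([ 0.15378957, -0.21563825, -0.01017764]), 'moment': array([ 0.00700131, -0.02719083, -0.00683385]), 'grip_force': 0.0, 'opening': 1.000925026972552}
```

View pics/top0.png

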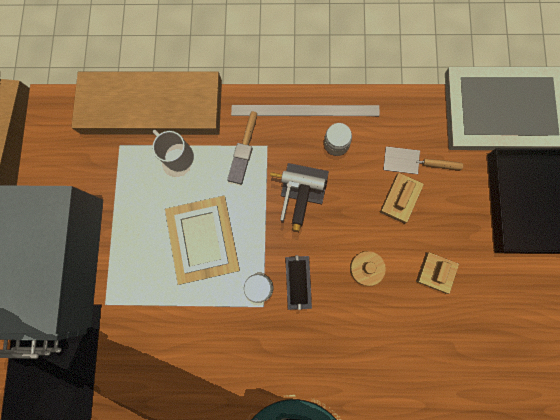

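View pics/scene0.png

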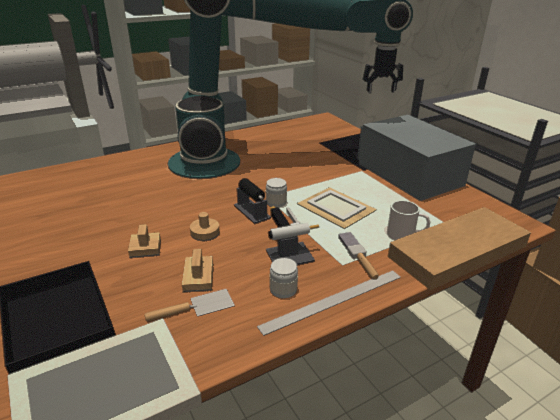

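The top view shows the bed at about (202,240), the rest at (298,282) and the gun at (304,180) with its grip running to (296,230). The long block is at (403,197), the round one at (369,268) and the square one at (439,272). World +x is up and +y is left. I'll enlarge the middle.

Run:
```python
import cv2,pickle
d=pickle.load(open("f0.pkl","rb"))
im=d["top"]["img"]
a=cv2.resize(im[155:305,160:245],None,fx=4,fy=4,interpolation=3)
b=cv2.resize(im[155:305,265:335],None,fx=4,fy=4,interpolation=3)
c=cv2.resize(im[155:235,375:430],None,fx=4,fy=4,interpolation=3)
import numpy as np
o=np.zeros((600,340+280,3),np.uint8);o[:, :340]=a;o[:,340:]=b
p=np.zeros((600,800,3),np.uint8);p[:,:620]=o;p[:320,620:800]=c[:,:180]
cv2.imwrite("pics/crop.png",p)
```

```text
(no output)
```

View pics/crop.png

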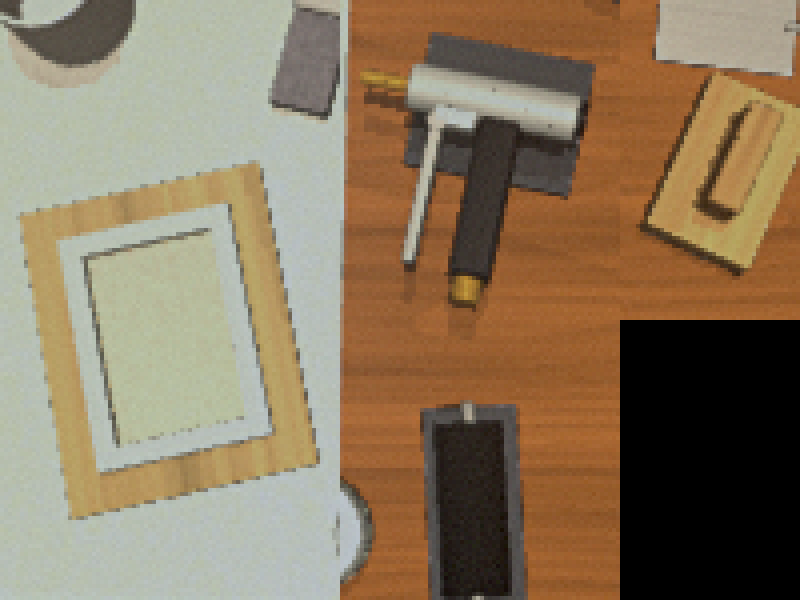

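The crop (4x) shows clear corners of the bed board and frame, the gun's grip and trigger, the rest and the long block. I'll cast rays through those pixels.

```bash
cat > h.py <<'E'
import numpy as np
def ray(f,p,z):
    K,R,t=f["K"],np.array(f["R"]),np.array(f["t"])
    c=-R.T@t; v=R.T@np.linalg.inv(K)@np.array([p[0],p[1],1.])
    return (c+v*(z-c[2])/v[2])[:2]
E
python3 - <<'E'
import pickle,numpy as np
from h import ray
f=pickle.load(open("f0.pkl","rb"))["top"]
np.set_printoptions(precision=1,suppress=True)
def rep(n,off,pts,z):
    P=np.array([ray(f,(( x-off)/4+{0:160,340:265,620:375}[off]-.375,y/4+155-.375),z) for x,y in pts])
    print(n,P.tolist() if 0 else P, "mean",P.mean(0)); 
    d=np.roll(P,-1,0)-P; print("  len",np.hypot(*d.T),"ang",np.degrees(np.arctan2(d[:,1],d[:,0])))
rep("board",0,[(22,213),(258,163),(318,464),(72,518)],6)
rep("frame",0,[(57,240),(228,204),(271,433),(100,470)],14)
rep("grip",340,[(480,120),(518,122),(490,278),(453,272)],85)
rep("gripends",340,[(498,122),(468,303)],75)
rep("barrel",340,[(410,85),(580,117)],85)
rep("trig",340,[(436,115),(409,265)],84)
rep("rest",340,[(422,408),(518,405),(527,600),(430,600)],60)
rep("block",620,[(712,73),(645,228),(742,270)],25)
rep("handle",620,[(752,100),(783,108),(737,213),(707,205)],65)
E
```

```text
board [[596.6 340. ]
 [630.9 187.1]
 [437.3 141.2]
 [402.  295.3]] mean [516.7 240.9]
  len [156.7 198.9 158.1 199.7] ang [ -77.4 -166.7  102.9   12.9]
frame [[577.7 313.5]
 [602.1 204. ]
 [456.  170.4]
 [431.8 277.2]] mean [516.9 241.3]
  len [112.2 149.9 109.5 150.4] ang [ -77.4 -167.   102.8   14. ]
grip [[642.4 -10. ]
 [641.3 -33. ]
 [545.9 -16.8]
 [549.3   5.3]] mean [594.7 -13.6]
  len [23.  96.7 22.3 94.3] ang [-92.7 170.3  81.2  -9.3]
gripends [[643.5 -20.9]
 [532.1  -3.7]] mean [587.8 -12.3]
  len [112.8 112.8] ang [171.2  -8.8]
barrel [[664.   32.8]
 [644.6 -70.4]] mean [654.3 -18.8]
  len [105. 105.] ang [-100.6   79.4]
trig [[645.5  16.7]
 [553.5  31.7]] mean [599.5  24.2]
  len [93.3 93.3] ang [170.8  -9.2]
rest [[470.2  23.6]
 [472.6 -34.1]
 [358.4 -39.9]
 [357.6  17.2]] mean [414.7  -8.3]
  len [ 57.8 114.3  57.1 112.7] ang [ -87.6 -177.1   90.8    3.2]
block [[ 688.9 -260.3]
 [ 587.9 -215. ]
 [ 561.7 -274.8]] mean [ 612.8 -250.1]
  len [110.8  65.3 128.1] ang [ 155.8 -113.7    6.5]
handle [[ 661.4 -275.2]
 [ 656.4 -294. ]
 [ 590.7 -263.6]
 [ 595.5 -245.6]] mean [ 626.  -269.6]
  len [19.4 72.4 18.6 72.2] ang [-104.8  155.2   75.   -24.2]
```

The numbers agree with the given sizes:

| Item | Position (mm) | Yaw |
|---|---|---|
| Bed centre | (517, 241) | 13.2° |
| Gun squeeze point | (587, -3) | -9.3° |
| Long block | (626, -268) | -24.5° |

I'll move over the gun first.

>>> step_arm:
  plan:
    - [0,0,-2,0,0,-5.5]
    - [0,0,-2,0,0,-5.5]
    - [-2.25,-2.84,0,0,0,0]
    - [-2.25,-2.84,0,0,0,0]
    - [-2.25,-2.84,0,0,0,0]
    - [-2.25,-2.84,0,0,0,0]
    - [-2.25,-2.84,0,0,0,0]
    - [-2.25,-2.84,0,0,0,0]
  jaw: -1
  newtons: 40

```text
clock: 0.9
tcp_pos: [342.2, 440.2, 271.0]
orientation: [0.083, 0.997, -0.0, -0.0]
force: [1.7, 0.4, -0.7]
opening: 1.0
grip_force: 0.0
```

>>> step_arm:
  plan:
    - [-2.25,-2.84,0,0,0,0]
    - [-2.25,-2.84,0,0,0,0]
    - [-2.25,-2.84,0,0,0,0]
    - [-2.25,-2.84,0,0,0,0]
    - [-2.25,-2.84,0,0,0,0]
    - [-2.25,-2.84,0,0,0,0]
    - [-2.25,-2.84,0,0,0,0]
    - [-2.25,-2.84,0,0,0,0]

```text
clock: 1.7
tcp_pos: [482.0, 186.2, 271.1]
orientation: [0.083, 0.997, -0.0, -0.0]
force: [0.2, 0.1, 0.1]
opening: 0.997
grip_force: 0.0
```

>>> step_arm:
  plan:
    - [-2.25,-2.84,0,0,0,0]
    - [-2.25,-2.84,0,0,0,0]
    - [-2.25,-2.84,0,0,0,0]
    - [-2.25,-2.84,0,0,0,0]
    - [0,0,0,0,0,0]
    - [0,0,0,0,0,0]

```text
clock: 2.3
tcp_pos: [551.5, 60.2, 270.8]
orientation: [0.084, 0.996, 0.0, -0.001]
force: [-0.6, 0.2, -0.4]
opening: 0.998
grip_force: 0.0
```

```bash
cat >> h.py <<'E'
from scipy.spatial.transform import Rotation as Ro
def go(s,xyz,yang):
    "shift in cm in current tool axes to world xyz; turn about tool z so tool y is at angle yang (deg, mod 180)"
    R=Ro.from_quat(s["orientation"]).as_matrix()
    y=np.degrees(np.arctan2(R[1,1],R[0,1])); d=(yang-y+90)%180-90
    print("tcp",s["tcp_pos"].round(1),"yang",y.round(2),"tilt",np.degrees(np.arccos(-R[2,2])).round(2),"t",s["clock"])
    print("shift cm",(R.T@(np.array(xyz)-s["tcp_pos"])/10).round(2),"turn z",round(-d,2))
E
python3 - <<'E'
from plant import env
import cv2,pickle
from h import *
f=env.grab_frame("wrist");cv2.imwrite("pics/w1.png",f["img"]);s=env.observe();pickle.dump((f,s),open("w1.pkl","wb"))
go(s,[587,-3,66],80.5);print(s["joints"],s["force"])
E
```

```text
tcp [551.3  60.9 271. ] yang 80.42 tilt 0.04 t 2.35
shift cm [-4.6  -5.71 20.49] turn z -0.08
[ 6.39173878e-02 -1.54162309e-01  1.64430969e+00  2.19455846e-04
  1.65213468e+00 -1.33973512e+00] [0.08079915 0.23516942 0.51874793]
```

View pics/w1.png

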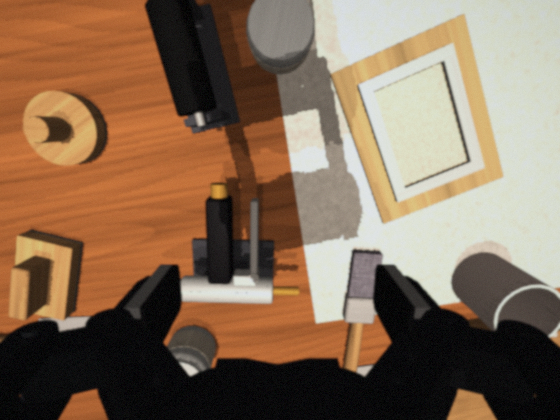

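The wrist view shows the grip at about (206–232,197) to (208–233,281). The brass tip is at (218,184) and the trigger lever runs from (255,201) to (254,278). I'll check the squeeze point and the block and bed from this view.

Run:
```python
import pickle
from h import *
f,s=pickle.load(open("w1.pkl","rb"))
np.set_printoptions(precision=1,suppress=True)
a=[ray(f,p,88) for p in[(206,197),(232,197),(233,281),(208,281)]];print("grip",np.array(a),np.mean(a,0))
print("brass",ray(f,(218,184),75)); print("trig",ray(f,(255,201),84),ray(f,(254,278),84))
a=[ray(f,p,14) for p in[(358,92),(445,44),(480,160),(398,203)]];print("frame",np.array(a),np.mean(a,0))
a=[ray(f,p,6) for p in[(333,72),(464,15),(502,178),(386,222)]];print("board",np.array(a),np.mean(a,0))
a=[ray(f,p,100) for p in[(150,2),(192,2),(214,112),(178,116)]];print("brayer",np.array(a),np.mean(a,0))
```

```text
grip [[543.2 -13.1]
 [547.7  13.3]
 [641.2  -5.1]
 [636.6 -32.4]] [592.1  -9.3]
brass [533.9  -0.8]
trig [556.7  35.5] [643.5  17.9]
frame [[464.3 170.1]
 [430.2 271.5]
 [567.6 309.9]
 [605.1 206.8]] [516.8 239.6]
board [[437.1 145.6]
 [403.  297.4]
 [597.  342.2]
 [630.7 192.2]] [516.9 244.4]
brayer [[367.  -18.8]
 [373.   16.5]
 [463.6  15.4]
 [461.5 -18.3]] [416.3  -1.3]
```

>>> step_arm:
  plan:
    - [-1.55,-1.85,0,0,0,0.3]
    - [-1.55,-1.85,0,0,0,0.3]
    - [-1.55,-1.85,0,0,0,0]
    - [0,0,4.5,0,0,0]
    - [0,0,4.5,0,0,0]
    - [0,0,4.0,0,0,0]
    - [0,0,0,0,0,0]
    - [0,0,0,0,0,0]

```text
clock: 3.15
tcp_pos: [587.8, -1.1, 142.5]
orientation: [0.088, 0.996, 0.0, 0.0]
force: [0.5, -0.2, 0.6]
opening: 1.003
grip_force: 0.0
```

>>> step_arm:
  plan:
    - [0,0,2.2,0,0,0]
    - [0,0,2.2,0,0,0]
    - [0,0,2.2,0,0,0]
    - [0,0,2.1,0,0,0]
    - [0,0,0,0,0,0]
    - [0,0,0,0,0,0]

```text
clock: 3.75
tcp_pos: [589.0, -1.7, 57.0]
orientation: [0.088, 0.996, 0.0, 0.001]
force: [0.5, -0.0, 0.9]
opening: 1.004
grip_force: 0.0
```

>>> step_arm:
  plan:
    - [0,0,0,0,0,0]
    - [0,0,0,0,0,0]
    - [0,0,0,0,0,0]
    - [0,0,0,0,0,0]
    - [0,0,0,0,0,0]
    - [0,0,0,0,0,0]
    - [0,0,0,0,0,0]
    - [0,0,0,0,0,0]
  jaw: 1
  newtons: 30

```text
clock: 4.55
tcp_pos: [588.8, -1.0, 56.3]
orientation: [0.088, 0.996, 0.001, 0.001]
force: [-1.3, 7.5, 8.0]
opening: 0.524
grip_force: 29.4
```

>>> step_arm:
  plan:
    - [0,0,0,0,0,0]
    - [0,0,0,0,0,0]
    - [0,0,0,0,0,0]
    - [0,0,0,0,0,0]
    - [0,0,0,0,0,0]
    - [0,0,0,0,0,0]
    - [0,0,0,0,0,0]
    - [0,0,0,0,0,0]

```text
clock: 5.35
tcp_pos: [588.8, -1.0, 56.3]
orientation: [0.088, 0.996, 0.001, 0.001]
force: [-1.0, 9.2, 7.9]
opening: 0.521
grip_force: 29.4
```

Run:
```python
from plant import env
import cv2
f=env.grab_frame("top");cv2.imwrite("pics/t2.png",cv2.resize(f["img"][140:260,240:360],None,fx=4,fy=4,interpolation=3));print(env.observe()["opening"])
```

```text
0.5219963793920143
```

The opening of 0.522 × 85 = 44.4 mm, with a steady 29 N grip, means the trigger is home. I'll release it and lift.

>>> step_arm:
  plan:
    - [0,0,0,0,0,0]
    - [0,0,0,0,0,0]
    - [0,0,0,0,0,0]
    - [0,0,0,0,0,0]
    - [0,0,0,0,0,0]
    - [0,0,0,0,0,0]
    - [0,0,0,0,0,0]
    - [0,0,0,0,0,0]
  jaw: -1

```text
clock: 6.2
tcp_pos: [587.8, -2.0, 54.3]
orientation: [0.089, 0.996, -0.0, -0.0]
force: [-1.2, -0.2, 0.2]
opening: 0.998
grip_force: 0.0
```

>>> step_arm:
  plan:
    - [0,0,0,0,0,0]
    - [0,0,0,0,0,0]
    - [0,0,-3,0,0,0]
    - [0,0,-4,0,0,0]
    - [0,0,-4,0,0,0]
    - [0,0,-4,0,0,0]
    - [0,0,-4,0,0,0]
    - [0,0,0,0,0,0]

```text
clock: 7.0
tcp_pos: [589.2, -2.0, 250.6]
orientation: [0.089, 0.996, 0.0, 0.004]
force: [-0.0, -0.4, 0.0]
opening: 1.002
grip_force: 0.0
```

Run:
```python
from plant import env
from h import *
go(env.observe(),[610,-235,240],65.5)
```

```text
tcp [589.2  -2.  250.6] yang 79.84 tilt 0.46 t 7.0
shift cm [ -6.14 -22.57   1.09] turn z 14.34
```

>>> step_arm:
  plan:
    - [-1.53,-3.61,0,0,0,0]
    - [-1.53,-3.61,0,0,0,0]
    - [-1.53,-3.61,0,0,0,0]
    - [-1.53,-3.61,0,0,0,0]
    - [-1.53,-3.61,0,0,0,0]
    - [-1.53,-3.61,0,0,0,0]
    - [-1.53,-3.61,0,0,0,0]
    - [0,0,0,0,0,7.1]

```text
clock: 7.8
tcp_pos: [648.7, -273.6, 242.6]
orientation: [0.151, 0.988, -0.0, -0.001]
force: [0.5, -0.2, -0.9]
opening: 1.005
grip_force: 0.0
```

>>> step_arm:
  plan:
    - [0,0,0,0,0,7.1]
    - [0,0,0,0,0,0]
    - [0,0,0,0,0,0]

```text
clock: 8.1
tcp_pos: [648.7, -269.5, 244.0]
orientation: [0.209, 0.978, 0.0, -0.0]
force: [0.2, 0.2, 1.2]
opening: 1.003
grip_force: 0.0
```

Run:
```python
from plant import env
import cv2,pickle
from h import *
f=env.grab_frame("wrist");cv2.imwrite("pics/w3.png",f["img"]);s=env.observe();pickle.dump((f,s),open("w3.pkl","wb"))
go(s,[626,-268,33],65.5)
```

```text
tcp [ 648.7 -269.4  244.1] yang 65.86 tilt 0.01 t 8.15
shift cm [ 2.12 -0.8  21.11] turn z 0.36
```

View pics/w3.png

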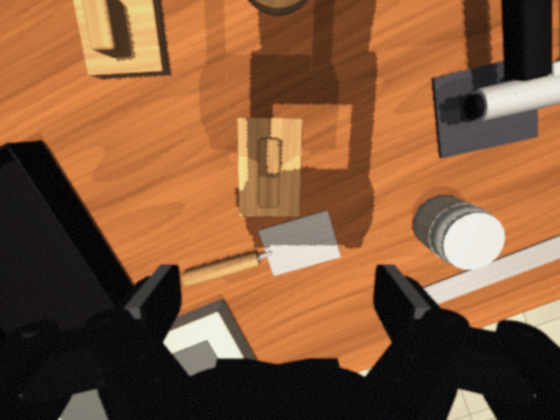

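The long block's top has corners at about (237,118), (302,118), (301,217) and (239,215). Its handle top spans (259–282, 137–207), almost aligned with the tool.

Run:
```python
import pickle
from h import *
f,s=pickle.load(open("w3.pkl","rb"))
np.set_printoptions(precision=1,suppress=True)
def rep(n,pts,z):
    P=np.array([ray(f,p,z) for p in pts]);d=np.roll(P,-1,0)-P
    print(n,P.mean(0),np.hypot(*d.T),np.degrees(np.arctan2(d[:,1],d[:,0]))%180)
rep("block",[(237,118),(302,118),(301,217),(239,216)],25)
rep("handle",[(259,137),(282,137),(280,207),(258,207)],65)
go(s,[626,-267,33],65.4)
```

```text
block [ 627.4 -269.5] [ 69.8 110.6  72.2 109.4] [ 65.9 156.4  64.9 155.2]
handle [ 626.2 -268.1] [22.3 70.  22.6 70.1] [ 65.9 154.4  65.8 154.2]
tcp [ 648.7 -269.4  244.1] yang 65.86 tilt 0.01 t 8.15
shift cm [ 2.2 -0.7 21.1] turn z 0.46
```

>>> step_arm:
  plan:
    - [1.02,-0.42,3,0,0,0.3]
    - [1.02,-0.42,4,0,0,0]
    - [0,0,4,0,0,0]
    - [0,0,4,0,0,0]
    - [0,0,3,0,0,0]
    - [0,0,2,0,0,0]
    - [0,0,1,0,0,0]
    - [0,0,0,0,0,0]

```text
clock: 8.95
tcp_pos: [626.2, -268.4, 33.3]
orientation: [0.213, 0.977, 0.0, -0.001]
force: [-0.5, 0.7, -0.2]
opening: 1.0
grip_force: 0.0
```

>>> step_arm:
  plan:
    - [0,0,0,0,0,0]
    - [0,0,0,0,0,0]
    - [0,0,0,0,0,0]
    - [0,0,0,0,0,0]
    - [0,0,0,0,0,0]
    - [0,0,0,0,0,0]
    - [0,0,0,0,0,0]
    - [0,0,0,0,0,0]
  jaw: 1
  newtons: 60

```text
clock: 9.75
tcp_pos: [626.9, -268.9, 35.0]
orientation: [0.214, 0.977, -0.0, 0.0]
force: [-0.6, -0.2, 6.0]
opening: 0.251
grip_force: 59.7
```

>>> step_arm:
  plan:
    - [0,0,0,0,0,0]
    - [0,0,0,0,0,0]
    - [0,0,0,0,0,0]
    - [0,0,0,0,0,0]
    - [0,0,-1,0,0,0]
    - [0,0,-1,0,0,0]
    - [0,0,0,0,0,0]
    - [0,0,0,0,0,0]

```text
clock: 10.55
tcp_pos: [626.7, -268.8, 54.6]
orientation: [0.214, 0.977, -0.0, 0.0]
force: [-0.7, 0.7, -2.9]
opening: 0.247
grip_force: 59.1
```

>>> step_arm:
  plan:
    - [0,0,-2,0,0,0]
    - [0,0,-3,0,0,0]
    - [0,0,-4,0,0,0]
    - [0,0,-4,0,0,0]
    - [0,0,-3,0,0,0]
    - [0,0,0,0,0,0]
    - [0.96,1.31,0,0,0,0]
    - [1.5,1.96,0,0,0,0]

```text
clock: 11.35
tcp_pos: [617.2, -228.4, 212.0]
orientation: [0.214, 0.977, 0.0, -0.001]
force: [0.6, 0.5, -1.8]
opening: 0.244
grip_force: 59.1
```

>>> step_arm:
  plan:
    - [1.96,2.61,0,0,0,0]
    - [1.96,2.61,0,0,0,0]
    - [1.96,2.61,0,0,0,0]
    - [1.96,2.61,0,0,0,0]
    - [1.96,2.61,0,0,0,0]
    - [1.96,2.61,0,0,0,0]
    - [1.96,2.61,0,0,0,0]
    - [1.96,2.61,0,0,0,0]

```text
clock: 12.15
tcp_pos: [561.2, 28.2, 212.3]
orientation: [0.213, 0.977, -0.0, -0.001]
force: [0.6, -0.4, -3.0]
opening: 0.244
grip_force: 59.1
```

>>> step_arm:
  plan:
    - [1.96,2.61,0,0,0,0]
    - [1.96,2.61,0,0,0,0]
    - [1.96,2.61,0,0,0,0]
    - [1.96,2.61,0,0,0,0]
    - [1.96,2.61,0,0,0,0]
    - [1.5,1.96,0,0,0,0]
    - [1.0,1.31,0,0,0,-4]
    - [0.5,0.7,0,0,0,-6]

```text
clock: 12.95
tcp_pos: [515.1, 235.9, 212.2]
orientation: [0.125, 0.992, -0.001, -0.001]
force: [0.2, 0.1, -3.3]
opening: 0.25
grip_force: 59.2
```

>>> step_arm:
  plan:
    - [0,0,0,0,0,-7]
    - [0,0,0,0,0,-7]
    - [0,0,0,0,0,-7]
    - [0,0,0,0,0,-5]
    - [0,0,0,0,0,-1.9]
    - [0,0,0,0,0,0]
    - [0,0,0,0,0,0]
    - [0,0,0,0,0,0]

```text
clock: 13.75
tcp_pos: [516.3, 234.4, 213.7]
orientation: [-0.115, 0.993, -0.0, -0.0]
force: [0.8, -0.6, -2.5]
opening: 0.251
grip_force: 59.2
```

Run:
```python
from plant import env
import cv2,pickle
from h import *
s=env.observe();go(s,[517,241,59],103.2);print(s["opening"],s["grip_force"])
d={n:env.grab_frame(n) for n in("wrist","top")};pickle.dump((d,s),open("c4.pkl","wb"))
cv2.imwrite("pics/c4.png",d["wrist"]["img"])
```

```text
tcp [516.3 234.4 213.7] yang 103.2 tilt 0.05 t 13.75
shift cm [-0.23  0.63 15.47] turn z -0.0
0.2505473327001361 59.19521927833557
```

View pics/c4.png

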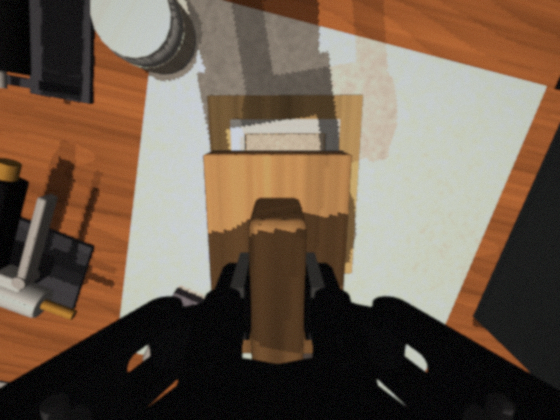

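The wrist view shows the held block squared over the bed. The block's near top edge runs (205,155)–(350,155), the board's near edge (208,96)–(362,95), and the frame's near outer edge (230,120)–(338,118). I'll work out the block's offset from the tool and the bed's centre line.

Run:
```python
import pickle
from h import *
d,s=pickle.load(open("c4.pkl","rb"));f=d["wrist"];np.set_printoptions(precision=1,suppress=True)
a=np.radians(13.2);ux=np.array([np.cos(a),np.sin(a)]);uy=np.array([-ux[1],ux[0]])
def rep(n,pts,z,half):
    P=np.array([ray(f,p,z) for p in pts]);dd=P[1]-P[0]
    print(n,"w",np.hypot(*dd),"ang",np.degrees(np.arctan2(dd[1],dd[0]))%180,"centre",P.mean(0)+half*ux)
z=s["tcp_pos"][2]-34.5
rep("block",[(205,156),(350,155)],z+25,55)
rep("handle",[(253,218),(304,220)],z+65,35)
rep("board",[(208,96),(362,95)],6,100)
rep("frame",[(231,121),(338,118)],14,76)
```

```text
block w 67.59014169282811 ang 103.58072809083838 centre [517.  234.3]
handle w 18.509180184686873 ang 100.83426168744894 centre [516.  234.3]
board w 157.41358006172507 ang 103.55388528715886 centre [517.7 242.9]
frame w 108.93349015785088 ang 104.74040982520386 centre [517.5 242.2]
```

>>> step_arm:
  plan:
    - [-0.25,0.71,2,0,0,0]
    - [0,0,3,0,0,0]
    - [0,0,3,0,0,0]
    - [0,0,2,0,0,0]
    - [0,0,1,0,0,0]
    - [0,0,0,0,0,0]
    - [0,0,0,0,0,0]

```text
clock: 14.55
tcp_pos: [517.9, 242.0, 105.4]
orientation: [-0.115, 0.993, 0.0, 0.001]
force: [0.3, -1.1, -2.5]
opening: 0.249
grip_force: 59.2
```

Run:
```python
from plant import env
import cv2
from h import *
s=env.observe();go(s,[517.1,241.9,60],103.3)
f=env.grab_frame("wrist");cv2.imwrite("pics/c5.png",f["img"])
f=env.grab_frame("scene");print("scene proj lines ok");cv2.imwrite("pics/s5.png",cv2.resize(f["img"][130:260,260:420],None,fx=4.6,fy=4.6,interpolation=3))
```

```text
tcp [517.9 242.  105.4] yang 103.23 tilt 0.06 t 14.55
shift cm [0.08 0.01 4.54] turn z -0.07
scene proj lines ok
```

View pics/c5.png

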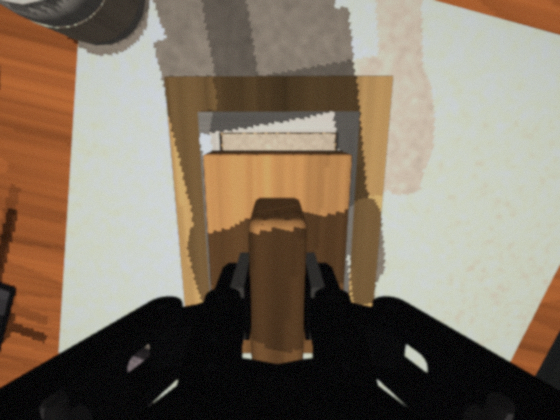

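The block looks centred: frame near edge (198,112)–(360,111), opening (220,131)–(337,131), block edge (205,350) at row 154. I'll go down the last 45 mm and measure again.

>>> step_arm:
  plan:
    - [0.05,0,1.5,0,0,0]
    - [0,0,1.5,0,0,0]
    - [0,0,1,0,0,0]
    - [0,0,0.5,0,0,0]
    - [0,0,0,0,0,0]
    - [0,0,0,0,0,0]
    - [0,0,0,0,0,0]

```text
clock: 15.35
tcp_pos: [517.3, 241.8, 59.9]
orientation: [-0.115, 0.993, 0.0, 0.0]
force: [0.0, 0.3, -1.0]
opening: 0.247
grip_force: 59.2
```

Run:
```python
from plant import env
import cv2,pickle
from h import *
s=env.observe();go(s,[517.1,241.9,60],103.3)
d={n:env.grab_frame(n) for n in("wrist","scene")};pickle.dump((d,s),open("c6.pkl","wb"))
a=cv2.resize(d["wrist"]["img"][40:300,150:410],(390,390),interpolation=3)
b=cv2.resize(d["scene"]["img"][155:255,285:385],(400,400),interpolation=3)
o=np.zeros((400,790,3),np.uint8);o[:390,:390]=a;o[:,390:]=b;cv2.imwrite("pics/c6.png",o)
```

```text
tcp [517.3 241.8  59.9] yang 103.24 tilt 0.05 t 15.35
shift cm [ 0.01  0.01 -0.01] turn z -0.06
```

View pics/c6.png

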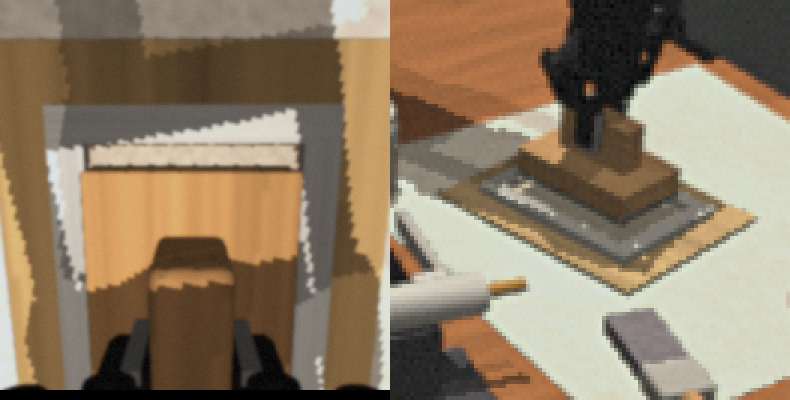

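The block hovers over the frame. In the crop, the block edge spans 82–302 at row 171, the frame's outer edge 44–343 at row 105, and the opening 87–302 at row 145. One final check of the offset.

Run:
```python
import pickle
from h import *
d,s=pickle.load(open("c6.pkl","rb"));f=d["wrist"];np.set_printoptions(precision=1,suppress=True)
a=np.radians(13.2);ux=np.array([np.cos(a),np.sin(a)])
def rep(n,xs,y,z,half):
    P=np.array([ray(f,(x/1.5+150,y/1.5+40),z) for x in xs]);print(n,np.hypot(*(P[1]-P[0])),P.mean(0)+half*ux)
rep("block",(82,302),171,s["tcp_pos"][2]-34.5+25,55)
rep("frame",(44,343),105,14,76); rep("opening",(87,302),145,14,62)
rep("board",(0,0),38,6,100)
```

```text
block 68.2462010558917 [517.2 241.7]
frame 110.91204566294496 [517.2 242.4]
opening 81.47352951105105 [517.5 242.9]
board 0.0 [533.6 172.1]
```

Centred within about 1 mm, with the underside about 11 mm above the frame. I'm handing it in.

```bash
python3 -c "
from plant import env
print(env.close_job())"
```

```text
the job is handed in; nothing more can be done
None
```

The trigger was squeezed home and let go, and I handed the job in with the long block held level and square over the frame's opening, centred to about 1 mm and about 11 mm above the frame; the hand-in gave no verdict.

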